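Tuck a moulded splash strip under the lapped grille flap and hold it down

TASK

Lift the freshly moulded grey splash strip out of its open mould by its upright rib, and slide its front edge under the lapped edge of the perforated grille flap on the sill, so that the whole length of that edge is tucked at least 15 mm under and the flap is not lifted. Then press the strip down flat on the sprung seat with about 10 N and finish like that, still gripping and pressing it, while the sealant would set. Leave the dishes and all other things on the bench where they are.

Things in the scene. Friction and masses are not known exactly. Their poses are not given: they have to be found in the camera images.
- strip: Splash strip, hard grey plastic, 0.15 kg: flat plate 90 (x) by 150 (y) by 4 mm with one upright rib. Origin: centre of the plate's underside; x points to the front edge to be tucked (x = +45 mm), z up. Rib: 10 mm thick (x -20 to -10 mm), 70 mm long along y, centred, top 40 mm above the underside; grip it across its thickness. Starts lying in the mould, aligned with it.
- strip_rib (a point): centre of the top face of the strip's rib (strip frame x = -15, y = 0, z = 40 mm)
- edge_left (a point): left (+y) end of the strip's front edge, at half thickness (strip frame x = 45, y = 75, z = 2 mm)
- edge_right (a point): right (-y) end of the strip's front edge, at half thickness (strip frame x = 45, y = -75, z = 2 mm)
- mould: Open casting mould, fixed white plastic block 130 (x) by 190 (y) by 20 mm high; cavity 96 x 156 mm, 6 mm deep (floor 14 mm above the bench), 3 mm clear of the strip all round. Origin under its centre, same axes as the strip in it. It may be on the left or the right of the bench, the sill on the other side.
- sill: Fixed steel sill (x -85 to 105, y -110 to 110 mm) with sprung dark seat plate and perforated flap. Origin on the bench under the middle of the flap's free edge; x: direction in which the strip slides under the flap (away from the robot); z up. Seat: x -80 to 32, y -100 to 100 mm, top 20 mm above the bench. Stop bar at x = 34 mm under the flap limits the tuck.
- lap_edge (a point): point below the middle of the flap's free edge, at the height of the seat's top when not pressed (sill frame x = 0, y = 0, z = 20 mm)
- flap (a joint): angle (rad) of the perforated aluminium flap, 0.2 kg: 0 = in its lapped place, level, covering sill x 0 to 90, y -100 to 100 mm, underside 30 and top 33 mm above the bench (slot over the seat 10 mm high); grows as the free edge lifts about the far hinge; falls back by its weight
- seat (a joint): how far the sprung seat is pressed down, in m: 0 at rest, 0.006 bottomed; about 1 mm per 2.5 N. The strip's own weight sinks it about 0.5 mm, a 10 N push about 4.4 mm.
- dish_mid: shallow white ceramic dish, 60 mm across and 26 mm high; origin under its centre; leave alone
- dish_left: shallow white ceramic dish, 60 mm across and 26 mm high; origin under its centre; leave alone
- dish_right: shallow white ceramic dish, 60 mm across and 26 mm high; origin under its centre; leave alone
- vial: small capped amber jar, 28 mm across, 55 mm high, standing; origin under its centre; leave alone
- tip_box: blue pipette-tip box, 85 x 120 mm, 78 mm high with its tips; origin under its centre; leave alone
- tube_rack: green tube rack, 90 x 130 mm, 48 mm high with its tubes; origin under its centre; leave alone
- pipette: white and blue hand pipette lying on the bench, about 240 mm long along its y, 22 mm high; origin under its body; leave alone
There are look-alikes about, which are no part of the job. Of the things that look like the strip, the largest one is meant. Several things have the shape of the mould; the one meant has the colours described above.

How it is judged (in metres and radians):
On the way, in this order (a step that is already met when the one before it is completed fails the run):
1. the strip is lifted out of the mould in the gripper, at least 30 mm above the cavity floor (z of strip in the frame of mould above 0.044 m and contact force between the fingers and strip above 2 N and contact force between strip and mould below 0.1 N), for 0.2 s.
2. the whole front edge of the strip is under the flap, at least 12 mm deep (x of edge_left in the frame of sill between 0.012 and 0.04 m and y of edge_left in the frame of sill between -0.1 and 0.1 m and z of edge_left in the frame of sill between 0.008 and 0.03 m and x of edge_right in the frame of sill between 0.012 and 0.04 m and y of edge_right in the frame of sill between -0.1 and 0.1 m and z of edge_right in the frame of sill between 0.008 and 0.03 m), for 0.2 s.
At the end, for the whole second after the job is handed in: Whole front edge 12 to 40 mm under the flap, within its width; strip flat on the seat (0.05 rad), flap in place (under 0.03 rad); strip bears on the seat with 5 to 30 N, sinking it at least 1.8 mm; gripper still holding it, at rest (x of edge_left in the frame of sill between 0.012 and 0.04 m and y of edge_left in the frame of sill between -0.1 and 0.1 m and z of edge_left in the frame of sill between 0.008 and 0.0235 m and x of edge_right in the frame of sill between 0.012 and 0.04 m and y of edge_right in the frame of sill between -0.1 and 0.1 m and z of edge_right in the frame of sill between 0.008 and 0.0235 m and angle between the z axis of strip and the z axis of sill, either way round below 0.05 rad and value of joint flap below 0.03 rad and value of joint seat above 0.0018 m and contact force between strip and sill between 5 and 30 N and contact force between the fingers and strip above 3 N and linear speed of strip below 0.02 m/s); the arm keeps its last pose, push and grip.
It fails at once if the flap is lifted (more than 0.06 rad, about 5 mm at its free edge) (value of joint flap above 0.06 rad).
It fails at once if another thing on the bench is moved by more than 20 mm (distance of any of dish_mid, dish_left, dish_right, vial, tip_box, tube_rack, pipette from where it was at the start of the episode above 0.02 m).
It also fails if it takes over 58 s, if anything falls off the work surface, if the arm or the gripper's body presses on something with over 40 N, if the wrist force passes 120 N, or if a joint passes its speed limit or range.

ROBOT

A 6-joint arm with a two-finger parallel gripper is mounted at the origin on the work surface. World frame = base frame: x ahead of the robot, y to its left, z up, the work surface at z = 0. Lengths are in mm, angles in rad, forces in N, time in s.
With the tool pointing down it reaches from about 325 to 850 mm from the base axis. Payload 4.4 kg.
Tool frame: the origin (TCP) lies between the finger pads; the fingertips stand 14 mm ahead of it and the grasp point (between the pads) lies 5 mm behind it (arm.nose_length is the distance from the TCP to the fingertips, in mm); z points along the fingers, x is the direction in which the jaws open and shut, and the axes are right-handed (so a half turn about z gives the same grasp; the last joint's range is limited). The gripper opens to 94 mm and grips with 3 to 60 N. Pads are 16 mm wide; open, the fingers measure 119 mm over their backs; the gripper's body (75 mm by 177 mm) begins 78 mm behind the grasp point.
Start: joints at [-1.425, 0.207, 1.542, -0, 1.393, -0.15], TCP at [167.603, -550.033, 219.447] pointing down, gripper open.
Joint ranges: [-2.73, 2.73], [-0.86, 2.22], [0.23, 2.46], [-1.11, 4.25], [0.08, 2.63], [-2.82, 2.82]. Speed limits (rad/s): [2.79, 2.79, 3.14, 3.14, 3.14, 3.14].

INTERFACE

Orientations are given as a unit quaternion [x, y, z, w].
In Python, from plant import read_state, eyes, order, arm gives the robot as it stands. The module is installed in compiled form; this text tells all that it offers.
- The arm moves only by the shell command python3 -m crank 'ROWS' [FORCE]. ROWS is a JSON object of lists of equal length, an entry for each row: "turn": the turn, a rotation vector about the tool's x, y, z in degrees, a list of three; "travel": the shift along the tool's x, y, z in m, a list of three; "hand": the finger opening in m, from 0 to 0.094. A call has 1 to 12 rows; each row is the pose to reach, as a shift and turn from the pose commanded when the call began, along the tool's axes at that moment; what a row does not reach only later rows make up. A row lasts 1/12 s, in which the tool goes at most 41.7 mm and 7.16 degrees, less where a joint would pass 70% of its speed; a pose out of reach is approached as far as the arm can. A call with a gripper value outside its range is refused whole. The fingers move at their own pace and stop on an object; FORCE is the grip in N (left out, the last holds). Time passes only in rows, so rows that repeat a pose let the fingers close. It gives the time, the measured TCP pose, the force and the opening at its end, in the units of the state.
- read_state(): the state, without advancing time (a new reading comes with each control period).
- eyes.grab_frame(name): name is "scene" or "side" or "wrist"; returns the picture (420x560x3 uint8, red, green, blue); there is no depth.
- eyes.camera_params(name): a dict with "camera_matrix" (3x3 intrinsics, pixels), "R" (3x3) and "t" (3): a world point X has camera coordinates R X + t. Camera axes: x right, y down, z forward; pixel columns grow to the right and rows downward; lengths in mm; the calibration is good to about 2 mm. A picture is of the moment at which its call begins: read the wrist's pose just before it. camera_params takes no time and is no camera call; for the wrist camera it gives the pose at the moment of the call.
- order.close_job(): hands the job in, once; it reports no verdict.
The state is a dict: "time": time; "joint_pos": joint angles; "joint_velocities": joint speeds; "effort": joint torques, N m; "position": TCP position; "orientation": TCP orientation; "ft_force": force on the tool from outside, world axes, zero at the start; "ft_torque": the same for the moment, N m; "grip_width": opening from 0.0 (shut) to 1.0 (fully open).
Only numpy, scipy, OpenCV 4.12 (cv2) and the standard library are available. Lean on these libraries where they do the work, as an engineer would, in place of code of your own. Each camera call takes 0.05 s, during which the arm holds its last target. There are 200 camera calls.

## Working session

There is one attempt and no reset: what is moved stays moved. The work goes in short steps, Python scripts to look and compute and a shell command to move; the robot and the scene stay as the last step left them, time stands still between calls to the robot, and variables do not carry over. Pictures are saved under pics/ and viewed, about 8 in all and at most 12, crops included, and the job is handed in when it is done.

```bash
mkdir -p pics
python3 - <<'E'
from plant import read_state, eyes, order, arm
import cv2,json
s=read_state();print(s)
for n in("scene","side"):
    cv2.imwrite(f"pics/{n}0.png",cv2.resize(eyes.grab_frame(n)[:,:,::-1],(800,600),interpolation=cv2.INTER_CUBIC))
    p=eyes.camera_params(n);print(n,p)
E
```

```text
{'time': 0.0, 'joint_pos': array([-1.42552968e+00,  2.07400635e-01,  1.54295674e+00, -3.20869519e-05,
        1.39351692e+00, -1.50439850e-01]), 'joint_velocities': array([-0.00117934, -0.00050892, -0.00015834,  0.0014611 , -0.00095636,
        0.00117512]), 'effort': array([ 8.96257861e-04, -3.70869935e+01, -2.81418926e+01,  6.96067675e-02,
        3.60740209e-02, -1.86077541e-04]), 'position': array([ 167.46079688, -549.24974688,  218.30047803]), 'orientation': array([ 8.03560675e-01, -5.95221757e-01, -8.15783866e-04, -7.97628336e-04]), 'ft_force': array([ 0.77922703,  0.45673934, -0.22918206]), 'ft_torque': array([ 0.0404135 , -0.03157152,  0.02737661]), 'grip_width': 1.0013984071677342}
scene {'camera_matrix': array([[464.7038435 ,   0.        , 273.58192804],
       [  0.        , 464.7038435 , 210.23789008],
       [  0.        ,   0.        ,   1.        ]]), 'R': array([[-0.15093644,  0.98842287,  0.01544112],
       [ 0.82963097,  0.13515077, -0.54170723],
       [-0.53752269, -0.06895292, -0.8404254 ]]), 't': array([ 109.15780164, -397.56223465, 1939.67022694])}
side {'camera_matrix': array([[479.817111  ,   0.        , 274.13994034],
       [  0.        , 479.817111  , 210.10476267],
       [  0.        ,   0.        ,   1.        ]]), 'R': array([[-0.94450018, -0.32850257,  0.00234035],
       [-0.25458805,  0.72744396, -0.6371893 ],
       [ 0.20761585, -0.60242124, -0.77070378]]), 't': array([ 513.40573378,  199.0754057 , 1345.6054817 ])}
```

View pics/scene0.png

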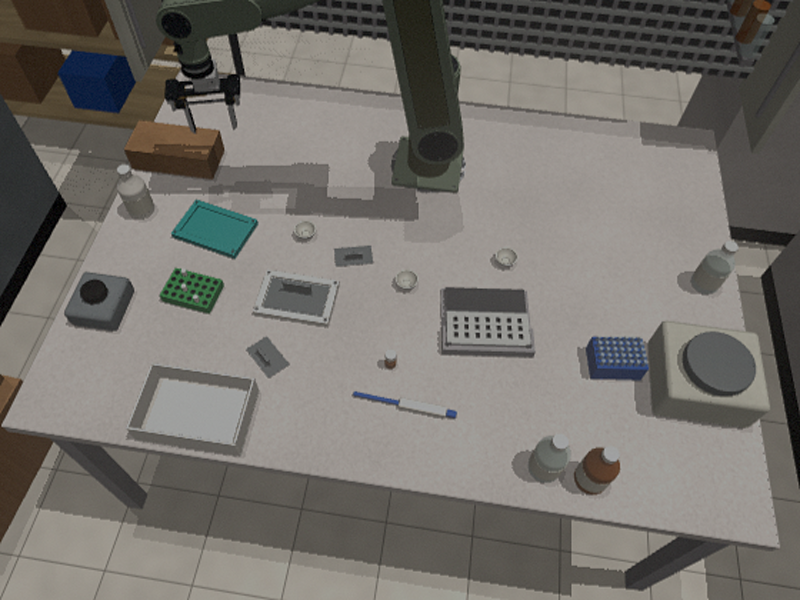

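View pics/side0.png

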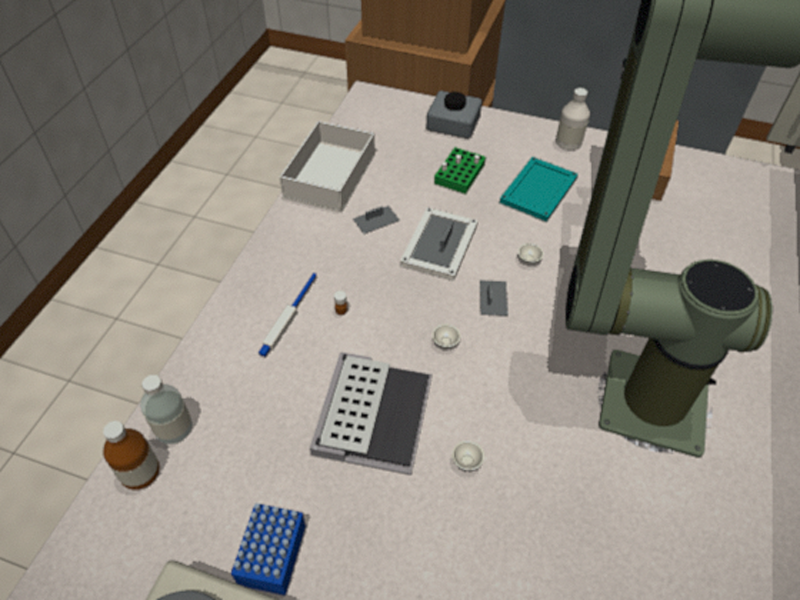

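Strip candidates (scene picture, 800 px wide): (297,290) in the white mould, and smaller plates at (353,256) and (267,357). The largest is the one in the white mould. The teal tray at (215,228) has the mould's shape but the wrong colour. The sill is at (487,322), to the robot's left. I'll confirm with an enlarged crop and take corners from it.

Run:
```python
import cv2,numpy as np
from plant import eyes
# crops in native pixels: origin, size 80x60 -> 400x300 (x5)
C=[("scene",170,180,5),("scene",302,195,5),("side",270,136,5),("side",215,240,4)]
im={n:eyes.grab_frame(n)[:,:,::-1] for n in("scene","side")}
t=[]
for n,x,y,k in C:
    w,h=400//k,300//k
    t.append(cv2.resize(im[n][y:y+h,x:x+w],(400,300),interpolation=cv2.INTER_CUBIC))
cv2.imwrite("pics/crops.png",np.vstack([np.hstack(t[:2]),np.hstack(t[2:])]))
```

```text
(no output)
```

View pics/crops.png

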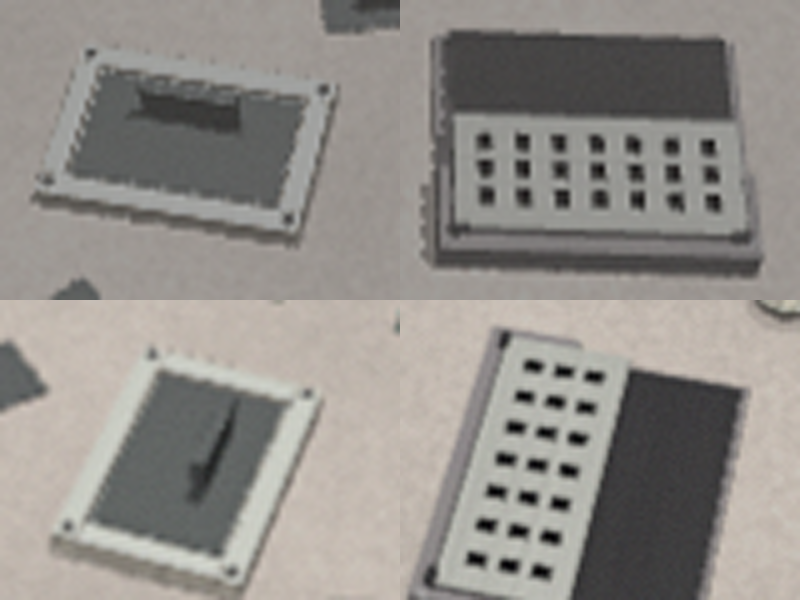

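The crop confirms it: white mould with the large strip, rib on the robot side. Next I fit the poses from the corners.

```bash
cat > h.py <<'E'
import numpy as np
from plant import eyes
from scipy.optimize import least_squares
from scipy.spatial.transform import Rotation as Ro
def proj(p,X):
    c=(p["R"]@np.asarray(X,float).T).T+p["t"]; q=c@p["camera_matrix"].T
    return q[:,:2]/q[:,2:]
def world(q,P):
    P=np.asarray(P,float);c,s=np.cos(q[2]),np.sin(q[2])
    return np.c_[q[0]+c*P[:,0]-s*P[:,1],q[1]+s*P[:,0]+c*P[:,1],P[:,2]]
def fit(obs,q0):
    f=lambda q:np.concatenate([(proj(p,world(q,P))-u).ravel() for p,P,u in obs])
    r=least_squares(f,q0,loss="soft_l1");return r.x,f(r.x).reshape(-1,2)
E
python3 - <<'E'
from h import *
np.set_printoptions(precision=2,suppress=True)
cs,cd=eyes.camera_params("scene"),eyes.camera_params("side")
N=lambda u,o,k:np.array(o)+(np.array(u)+.5)/k-.5
m=lambda a,b:[65*a,95*b,20]
o1=[(cs,[m(-1,-1),m(-1,1),m(1,1),m(1,-1)],N([(83,47),(340,85),(297,235),(33,192)],(170,180),5)),
 (cd,[m(1,-1),m(-1,-1),m(-1,1),m(1,1)],N([(145,48),(323,95),(238,284),(52,240)],(270,136),5))]
print(*fit(o1,[500,-150,0]))
o2=[(cs,[[0,-100,33],[0,100,33],[90,100,33],[90,-100,33],[-80,-100,20],[-80,100,20]],N([(53,113),(342,120),(348,235),(50,232),(48,32),(325,40)],(302,195),5)),
 (cd,[[90,-100,33],[0,-100,33],[-80,-100,20],[90,100,33]],N([(105,33),(232,62),(347,88),(30,283)],(215,240),4))]
print(*fit(o2,[500,200,0]))
for o,q in((o1,0),(o2,0)): 
  for k in (0,1): print(fit([o[k]],[500,0,0])[0])
# strip rib top corners seen: scene
E
```

```text
[ 520.67 -269.9    -0.03] [[ 0.7  -0.98]
 [-0.04 -0.59]
 [ 0.41 -0.38]
 [ 0.48 -0.41]
 [-0.62 -0.75]
 [-0.28 -0.92]
 [ 0.1   0.04]
 [-0.94 -1.78]]
[500.74 204.16   0.12] [[ 0.16 -0.02]
 [-0.58  0.43]
 [ 0.42 -0.06]
 [ 1.2  -1.37]
 [ 0.49 -0.65]
 [ 0.3  -0.46]
 [ 0.65  0.27]
 [-0.42 -1.47]
 [-1.65 -0.43]
 [ 0.02 -0.65]]
[ 523.32 -270.71   -6.31]
[ 518.16 -266.6    -6.31]
[502.36 203.11   0.13]
[499.45 205.82   6.4 ]
```

```bash
cat >> h.py <<'E'
def delta(target,yaw,s):
    """shift (m) and turn (deg) in tool axes to reach TCP target (mm), tool down, jaw axis at yaw"""
    R=Ro.from_quat(s["orientation"]); x=np.array([np.cos(yaw),np.sin(yaw),0]);z=np.array([0,0,-1.])
    T=Ro.from_matrix(np.c_[x,np.cross(z,x),z])
    return R.inv().apply(np.asarray(target)-s["position"])/1000,(R.inv()*T).as_rotvec(degrees=True)
E
python3 - <<'E'
from h import *
from plant import read_state,arm
np.set_printoptions(precision=4,suppress=True)
s=read_state();p=eyes.camera_params("wrist");R=Ro.from_quat(s["orientation"]).as_matrix()
print("cam in tool",R.T@(-p["R"].T@p["t"]-s["position"]),"\n",p["R"]@R, p["camera_matrix"][0,0])
print(delta([505.5,-269.5,200],-.03,s), [a for a in dir(arm) if a[0]!='_'])
E
```

```text
cam in tool [   0.7506  -83.7024 -164.4501] 
 [[ 1.      0.0003 -0.0002]
 [-0.0003  0.9587 -0.2845]
 [ 0.0001  0.2845  0.9587]] 347.0919776428801
(array([-0.1693, -0.4049,  0.0191]), array([ -0.0585,   0.0599, -71.3318])) ['MotionError', 'nose_length']
```

```bash
T=1; python3 -m crank '{"turn":[[0,0,-71.3],[0,0,-71.3],[0,0,-71.3],[0,0,-71.3],[0,0,-71.3],[0,0,-71.3],[0,0,-71.3],[0,0,-71.3],[0,0,-71.3],[0,0,-71.3],[0,0,-71.3],[0,0,-71.3]],"travel":[[-0.169,-0.405,0.019],[-0.169,-0.405,0.019],[-0.169,-0.405,0.019],[-0.169,-0.405,0.019],[-0.169,-0.405,0.019],[-0.169,-0.405,0.019],[-0.169,-0.405,0.019],[-0.169,-0.405,0.019],[-0.169,-0.405,0.019],[-0.169,-0.405,0.019],[-0.169,-0.405,0.019],[-0.169,-0.405,0.019]],"hand":[0.06,0.06,0.06,0.06,0.06,0.06,0.06,0.06,0.06,0.06,0.06,0.06]}' 20
python3 -m crank '{"turn":[[0,0,0],[0,0,0],[0,0,0]],"travel":[[0,0,0],[0,0,0],[0,0,0]],"hand":[0.06,0.06,0.06]}'
python3 - <<'E'
from h import *
from plant import read_state
import cv2,json
np.set_printoptions(precision=4,suppress=True)
s=read_state();p=eyes.camera_params("wrist");f=eyes.grab_frame("wrist")
np.savez("w1.npz",f=f,K=p["camera_matrix"],R=p["R"],t=p["t"])
print(s["time"],s["position"],delta([505.5,-269.5,200],-.03,s))
cv2.imwrite("pics/w1.png",cv2.resize(f[:,:,::-1],(800,600),interpolation=cv2.INTER_CUBIC))
for P in ([[a*65,b*95,20] for a,b in((-1,-1),(-1,1),(1,1),(1,-1))],[[-20,-35,54],[-20,35,54],[-10,35,54],[-10,-35,54]]):
  print(proj(p,world([520.7,-270,-.03],P))*800/560)
E
```

```text
time: 1.2
position: [508.6, -266.5, 199.9]
orientation: [1.0, -0.012, 0.0, -0.001]
ft_force: [-0.8, -0.0, -0.2]
grip_width: 0.638
time: 1.45
position: [504.8, -271.3, 200.4]
orientation: [1.0, -0.016, -0.0, 0.0]
ft_force: [-1.2, -0.8, 0.0]
grip_width: 0.64
1.45 [ 504.8035 -271.2501  200.3553] (array([ 0.0006, -0.0018,  0.0004]), array([ 0.0093,  0.0318, -0.1326]))
[[330.5057 397.9844]
 [319.0737 136.71  ]
 [516.4984 136.181 ]
 [499.8459 397.6185]]
[[387.9767 339.9953]
 [387.2406 235.2096]
 [403.182  235.17  ]
 [402.9572 339.9612]]
```

View pics/w1.png

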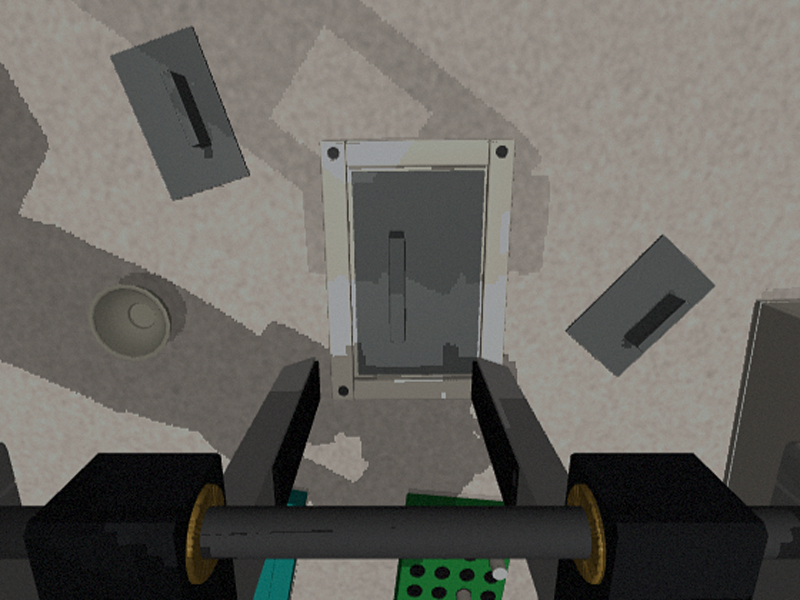

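Run:
```python
from h import *
from plant import read_state
np.set_printoptions(precision=4,suppress=True)
d=np.load("w1.npz");p=dict(camera_matrix=d["K"],R=d["R"],t=d["t"])
n=lambda u:(np.array(u)+.5)*.7-.5
rib=lambda e:[-15+5*e[0],35*e[1],54]
o=[(p,[[-65,95,20],[65,95,20],[-65,-95,20],rib((-1,-1)),rib((1,-1)),rib((-1,1)),rib((1,1))],n([(321,140),(514,139),(331,398),(389,342),(405,342),(389,238),(405,238)]))]
q,r=fit(o,[520,-270,0]);print(q,r)
g=world(q,[[-15,0,40]])[0];print(g, delta(g,q[2],read_state()))
```

```text
[ 521.346  -271.5202   -0.0307] [[-0.3219 -0.5255]
 [ 2.5942 -0.0913]
 [ 0.4246  1.3371]
 [ 0.1419  0.2065]
 [-0.5851  0.1897]
 [-0.2719 -0.1505]
 [-0.3281 -0.1702]]
[ 506.3531 -271.0597   40.    ] (array([ 0.0016, -0.0004,  0.1605]), array([ 0.012 ,  0.0189, -0.1114]))
```

```bash
python3 -m crank '{"turn":[[0,0,-0.1],[0,0,-0.1],[0,0,-0.1],[0,0,-0.1],[0,0,-0.1],[0,0,-0.1],[0,0,-0.1],[0,0,-0.1],[0,0,-0.1]],"travel":[[0.0015,0,0.035],[0.0015,0,0.07],[0.0015,0,0.105],[0.0015,0,0.13],[0.0015,0,0.145],[0.0015,0,0.155],[0.0015,0,0.16],[0.0015,0,0.16],[0.0015,0,0.16]],"hand":[0.06,0.06,0.06,0.06,0.06,0.06,0.06,0.06,0.06]}'
python3 -m crank '{"turn":[[0,0,0],[0,0,0],[0,0,0],[0,0,0],[0,0,0],[0,0,0],[0,0,0],[0,0,0],[0,0,0],[0,0,0]],"travel":[[0,0,0],[0,0,0],[0,0,0],[0,0,0],[0,0,0],[0,0,0],[0,0,0],[0,0,0],[0,0,0],[0,0,0]],"hand":[0,0,0,0,0,0,0,0,0,0]}' 45
```

```text
time: 2.25
position: [507.8, -271.3, 41.5]
orientation: [1.0, -0.015, 0.001, 0.001]
ft_force: [0.8, 0.3, 0.8]
grip_width: 0.641
time: 3.08
position: [507.1, -270.3, 40.4]
orientation: [1.0, -0.014, -0.0, -0.0]
ft_force: [-0.3, -0.9, 0.2]
grip_width: 0.102
```

```bash
python3 -m crank '{"turn":[[0,0,0],[0,0,0],[0,0,0],[0,0,0],[0,0,0],[0,0,0],[0,0,0],[0,0,0],[0,0,0],[0,0,0],[0,0,0],[0,0,0]],"travel":[[0,0,-0.005],[0,0,-0.015],[0,0,-0.03],[0,0,-0.05],[0,0,-0.07],[0,0,-0.09],[0,0,-0.11],[0,0,-0.13],[0,0,-0.15],[0,0,-0.165],[0,0,-0.17],[0,0,-0.17]],"hand":[0,0,0,0,0,0,0,0,0,0,0,0]}'
python3 - <<'E'
from h import *
from plant import read_state
np.set_printoptions(precision=4,suppress=True)
print(delta([490,125,210],.12,read_state()))
E
```

```text
time: 4.08
position: [508.3, -271.1, 212.9]
orientation: [1.0, -0.014, 0.002, 0.001]
ft_force: [0.4, -0.5, -1.0]
grip_width: 0.099
(array([-0.0297, -0.3954,  0.0018]), array([ 0.1599, -0.2016, -8.5252]))
```

```bash
python3 -m crank '{"turn":[[0,0,-0.5],[0,0,-1],[0,0,-2],[0,0,-3],[0,0,-4],[0,0,-5],[0,0,-6],[0,0,-7],[0,0,-8],[0,0,-8.5],[0,0,-8.5],[0,0,-8.5]],"travel":[[-0.002,-0.02,0],[-0.004,-0.055,0],[-0.007,-0.095,0],[-0.01,-0.135,0],[-0.013,-0.175,0],[-0.016,-0.215,0],[-0.019,-0.255,0],[-0.022,-0.295,0],[-0.025,-0.335,0],[-0.028,-0.365,0],[-0.03,-0.385,0],[-0.03,-0.395,0]],"hand":[0,0,0,0,0,0,0,0,0,0,0,0]}'
python3 -m crank '{"turn":[[0,0,0],[0,0,0],[0,0,0],[0,0,0]],"travel":[[0,0,0],[0,0,0],[0,0,0],[0,0,0]],"hand":[0,0,0,0]}'
python3 - <<'E'
from h import *
from plant import read_state
import cv2
np.set_printoptions(precision=4,suppress=True)
s=read_state();p=eyes.camera_params("wrist");f=eyes.grab_frame("wrist")
np.savez("w2.npz",f=f,K=p["camera_matrix"],R=p["R"],t=p["t"])
print(s["time"],s["position"],delta([490,125,210],.12,s))
cv2.imwrite("pics/w2.png",cv2.resize(f[:,:,::-1],(800,600),interpolation=cv2.INTER_CUBIC))
print(proj(p,world([500.7,204.2,.12],[[0,100,33],[90,100,33],[90,-100,33],[0,-100,33],[-80,100,20],[-80,-100,20]]))*800/560)
E
```

```text
time: 5.08
position: [486.9, 128.0, 209.0]
orientation: [0.998, 0.061, -0.001, -0.0]
ft_force: [-0.3, 0.5, -1.9]
grip_width: 0.105
time: 5.42
position: [488.8, 123.9, 210.2]
orientation: [0.998, 0.059, -0.0, 0.0]
ft_force: [0.2, -0.1, -1.4]
grip_width: 0.102
5.4167 [488.7851 123.9194 210.1802] (array([ 0.0013, -0.0009,  0.0002]), array([ 0.0265,  0.0309, -0.1427]))
[[428.7386  -6.3526]
 [577.4861  -6.8311]
 [549.0991 309.3404]
 [424.1214 309.6589]
 [300.5265   0.6245]
 [315.8529 304.8381]]
```

View pics/w2.png

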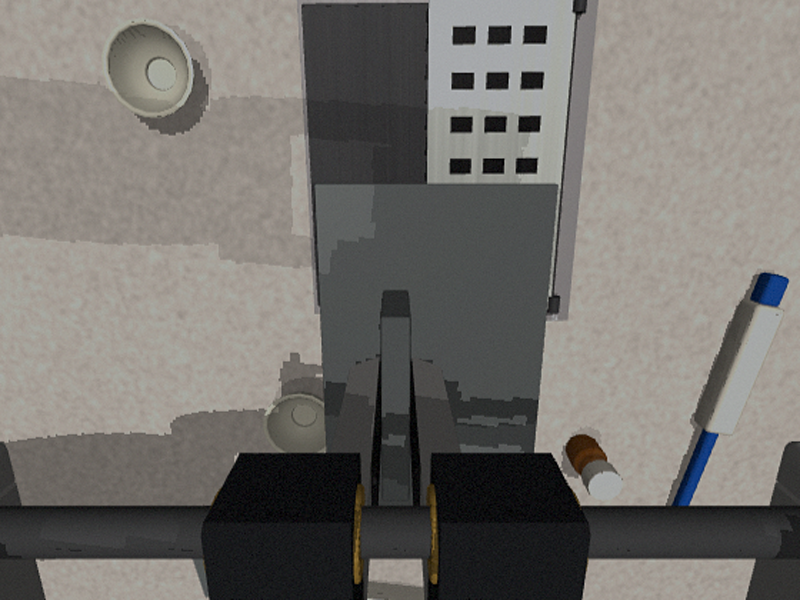

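Run:
```python
from h import *
import cv2
np.set_printoptions(precision=4,suppress=True)
d=np.load("w2.npz");p=dict(camera_matrix=d["K"],R=d["R"],t=d["t"]);g=cv2.cvtColor(d["f"],cv2.COLOR_RGB2GRAY).astype(float)
def line(rows,c0,c1,axis):
    a=[]
    for r in rows:
        v=g[r,c0:c1] if axis else g[c0:c1,r]
        w=abs(np.diff(v)); k=np.argmax(w);sl=slice(max(k-2,0),k+3); a.append(((np.arange(len(w))[sl]*w[sl]).sum()/w[sl].sum()+.5+c0))
    a=np.array(a);return np.c_[a,rows] if axis else np.c_[rows,a]
def back(u,z):
    c=(np.c_[u,np.ones(len(u))]@np.linalg.inv(p["camera_matrix"]).T)@p["R"]
    o=-p["R"].T@p["t"];return o+c*((z-o[2])/c[:,2])[:,None]
def fl(name,P):
    m=np.median(P,0);y=P[:,1];k=np.polyfit(y-204,P[:,0],1);res=P[:,0]-np.polyval(k,y-204)
    ok=abs(res)<1;k=np.polyfit(y[ok]-204,P[ok,0],1);print(name,"x@y204",k[1],"yaw",-np.arctan(k[0]),"ok",ok.sum(),len(ok),"std",res[ok].std())
fl("free edge",back(line(np.arange(6,122),290,310,1),33))
fl("seat back",back(line(np.arange(6,70),206,222,1),20))
fl("strip front",back(line(np.arange(135,200),370,400,1),187.8))
e=back(line(np.arange(230,370),120,137,0),187.8);k=np.polyfit(e[:,0],e[:,1],1);print("strip left edge slope",np.arctan(k[0]),"y",e[:,1].mean(), "x",e[:,0].mean())
```

```text
free edge x@y204 500.6991076658479 yaw 0.12393459890749009 ok 116 116 std 0.16600353281964486
seat back x@y204 420.0915207880438 yaw 0.12173963940571234 ok 64 64 std 0.23836362641405984
strip front x@y204 540.9553139822067 yaw 0.125294847186516 ok 65 65 std 0.22556118054613358
strip left edge slope 0.1688654139342425 y 199.83701678342206 x 492.48819451784675
```

Run:
```python
from h import *
from plant import read_state
np.set_printoptions(precision=4,suppress=True)
d=np.load("w2.npz");p=dict(camera_matrix=d["K"],R=d["R"],t=d["t"])
u=(np.array([(147,68),(297,423)])+.5)*.7-.5
c=(np.c_[u,np.ones(2)]@np.linalg.inv(p["camera_matrix"]).T)@p["R"];o=-p["R"].T@p["t"]
W=o+c*((26-o[2])/c[:,2])[:,None]
q=[500.7,204.2,.123];a=q[2];S=np.array([[np.cos(a),np.sin(a)],[-np.sin(a),np.cos(a)]])
print("dishes world",W,"sill frame",(W[:,:2]-q[:2])@S.T)
s=read_state()
for X in([-83,0,120],[-83,0,49],[-39,0,49]): 
  w=world(q,[X])[0];print(w,*delta(w,.117,s))
```

```text
dishes world [[314.8858 242.8959  26.    ]
 [426.0521  -1.4028  26.    ]] sill frame [[-179.6627   61.2011]
 [ -99.3094 -194.891 ]]
[418.3271 194.0167 120.    ] [-0.0618 -0.0778  0.0903] [0.0175 0.0184 0.0212]
[418.3271 194.0167  49.    ] [-0.0618 -0.0779  0.1613] [0.0175 0.0184 0.0212]
[461.9946 199.4151  49.    ] [-0.0178 -0.0781  0.1613] [0.0175 0.0184 0.0212]
```

```bash
python3 -m crank '{"turn":[[0,0,0],[0,0,0],[0,0,0],[0,0,0],[0,0,0],[0,0,0],[0,0,0],[0,0,0],[0,0,0],[0,0,0],[0,0,0],[0,0,0]],"travel":[[-0.015,-0.02,0.01],[-0.03,-0.04,0.02],[-0.045,-0.06,0.03],[-0.062,-0.078,0.045],[-0.062,-0.078,0.065],[-0.062,-0.078,0.09],[-0.062,-0.078,0.11],[-0.062,-0.078,0.13],[-0.062,-0.078,0.145],[-0.062,-0.078,0.155],[-0.062,-0.078,0.158],[-0.062,-0.078,0.158]],"hand":[0,0,0,0,0,0,0,0,0,0,0,0]}'
python3 -m crank '{"turn":[[0,0,0],[0,0,0],[0,0,0],[0,0,0]],"travel":[[0,0,0],[0,0,0],[0,0,0],[0,0,0]],"hand":[0,0,0,0]}'
python3 - <<'E'
from h import *
from plant import read_state
import cv2
np.set_printoptions(precision=4,suppress=True)
s=read_state();p=eyes.camera_params("wrist");f=eyes.grab_frame("wrist");g=eyes.grab_frame("side")
np.savez("w3.npz",f=f,K=p["camera_matrix"],R=p["R"],t=p["t"])
print(s["position"],s["ft_force"])
for X in([-83,0,49],[-39,0,49]): print(*delta(world([500.7,204.2,.123],[X])[0],.117,s))
A=cv2.resize(f[20:320,130:430,::-1],(600,600),interpolation=cv2.INTER_CUBIC)
cv2.imwrite("pics/w3.png",A)
cv2.imwrite("pics/side3.png",cv2.resize(g[230:350,190:350,::-1],(800,600),interpolation=cv2.INTER_CUBIC))
E
```

```text
time: 6.47
position: [417.6, 194.8, 52.0]
orientation: [0.998, 0.059, -0.001, 0.0]
ft_force: [0.2, 0.2, -1.0]
grip_width: 0.103
time: 6.8
position: [418.6, 195.6, 53.4]
orientation: [0.998, 0.06, 0.001, -0.0]
ft_force: [-0.1, -0.4, -2.0]
grip_width: 0.105
[418.5987 195.6034  53.3535] [-0.1084 -0.4261 -2.0114]
[-0.0005  0.0015  0.0044] [-0.0151 -0.1125  0.1463]
[0.0435 0.0014 0.0044] [-0.0151 -0.1125  0.1463]
```

View pics/w3.png

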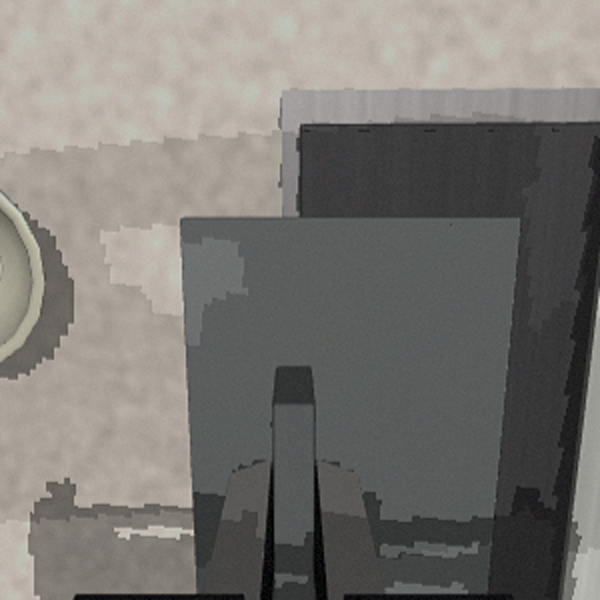

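View pics/side3.png

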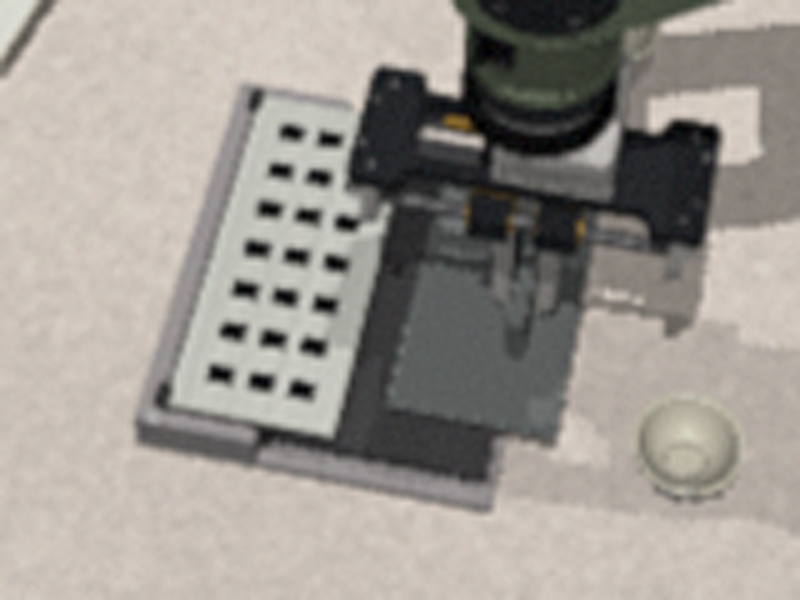

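Both views show the strip front edge parallel to the flap (wrist crop: strip edge x≈519, flap edge x≈590), about 20 mm short of it, clear of the dish. Next: lower 3 mm and slide in.

```bash
python3 -m crank '{"turn":[[0,0,0],[0,0,0],[0,0,0],[0,0,0],[0,0,0],[0,0,0],[0,0,0],[0,0,0]],"travel":[[0,0,0.0015],[0,0,0.003],[0,0,0.003],[0.004,0,0.003],[0.008,0,0.003],[0.012,0,0.003],[0.016,0,0.003],[0.016,0,0.003]],"hand":[0,0,0,0,0,0,0,0]}'
python3 -m crank '{"turn":[[0,0,0],[0,0,0],[0,0,0],[0,0,0],[0,0,0],[0,0,0],[0,0,0],[0,0,0],[0,0,0],[0,0,0]],"travel":[[0.004,0,0],[0.008,0,0],[0.012,0,0],[0.016,0,0],[0.02,0,0],[0.024,0,0],[0.0275,0,0],[0.0275,0,0],[0.0275,0,0],[0.0275,0,0]],"hand":[0,0,0,0,0,0,0,0,0,0]}'
python3 - <<'E'
from h import *
from plant import read_state
import cv2
np.set_printoptions(precision=4,suppress=True)
P=[]
for i in range(4):
    s=read_state();P.append(np.r_[s["position"],s["ft_force"]]);p=eyes.camera_params("wrist");f=eyes.grab_frame("wrist")
print(np.mean(P,0),delta(world([500.7,204.2,.123],[[-39,0,49]])[0],.117,s))
g=eyes.grab_frame("side")
A=cv2.resize(f[20:320,130:430,::-1],(400,400),interpolation=cv2.INTER_CUBIC)
B=cv2.resize(g[240:340,190:290,::-1],(400,400),interpolation=cv2.INTER_CUBIC)
cv2.imwrite("pics/c4.png",np.hstack([A,B]))
E
```

```text
time: 7.57
position: [435.2, 197.5, 49.8]
orientation: [0.998, 0.06, 0.001, -0.0]
ft_force: [0.2, -0.1, -1.3]
grip_width: 0.101
time: 8.4
position: [460.7, 200.5, 49.3]
orientation: [0.998, 0.06, -0.0, 0.0]
ft_force: [-0.6, -0.5, -1.5]
grip_width: 0.102
[460.6657 200.5327  49.3343  -0.3125  -0.4655  -1.5134] (array([0.0012, 0.0013, 0.0004]), array([0.0029, 0.0222, 0.1482]))
```

View pics/c4.png

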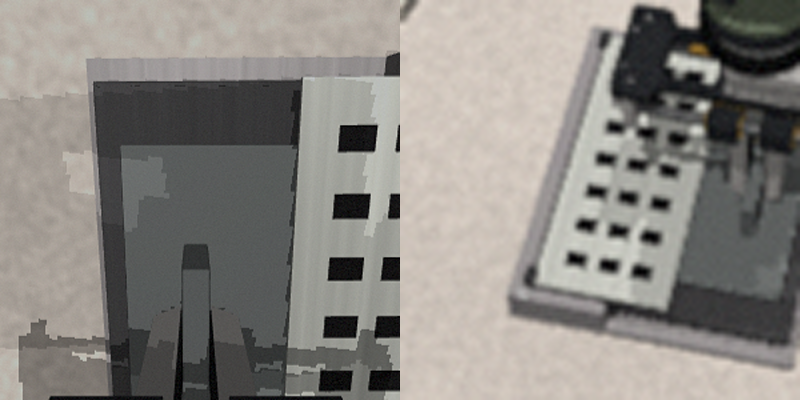

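Strip is under the flap along its length (wrist half: flap edge at x≈298 covers the plate; flap flat in side view), with no contact force. Tuck comes out at about 20–21 mm. Now pressing down in steps.

```bash
python3 -m crank '{"turn":[[0,0,0],[0,0,0],[0,0,0],[0,0,0],[0,0,0],[0,0,0],[0,0,0]],"travel":[[0,0,0.001],[0,0,0.002],[0,0,0.003],[0,0,0.004],[0,0,0.005],[0,0,0.005],[0,0,0.005]],"hand":[0,0,0,0,0,0,0]}'
python3 - <<'E'
from plant import read_state,eyes
import numpy as np
P=[]
for i in range(4): s=read_state();P.append(np.r_[s["position"],s["ft_force"],s["ft_torque"]]);eyes.grab_frame("side")
print(np.mean(P,0).round(2))
E
```

```text
time: 9.23
position: [460.9, 200.6, 44.7]
orientation: [0.998, 0.06, -0.0, 0.0]
ft_force: [-1.9, -0.6, 2.9]
grip_width: 0.104
[ 4.6093e+02  2.0058e+02  4.4700e+01 -2.1100e+00 -5.2000e-01  2.6100e+00
 -1.2000e-01  2.5000e-01 -1.0000e-02]
```

```bash
python3 -m crank '{"turn":[[0,0,0],[0,0,0],[0,0,0],[0,0,0],[0,0,0],[0,0,0],[0,0,0]],"travel":[[0,0,0.0005],[0,0,0.001],[0,0,0.0015],[0,0,0.002],[0,0,0.0025],[0,0,0.0025],[0,0,0.0025]],"hand":[0,0,0,0,0,0,0]}'
python3 - <<'E'
from h import *
from plant import read_state
import cv2
P=[]
for i in range(6): s=read_state();P.append(np.r_[s["position"],s["ft_force"],s["ft_torque"]]);p=eyes.camera_params("wrist");f=eyes.grab_frame("wrist")
print(np.mean(P,0).round(2),Ro.from_quat(s["orientation"]).as_matrix()[:,2])
g=eyes.grab_frame("side")
np.savez("w5.npz",f=f,K=p["camera_matrix"],R=p["R"],t=p["t"])
A=cv2.resize(f[20:320,130:430,::-1],(400,400),interpolation=cv2.INTER_CUBIC)
B=cv2.resize(g[240:340,190:290,::-1],(400,400),interpolation=cv2.INTER_CUBIC)
cv2.imwrite("pics/c5.png",np.hstack([A,B]))
E
```

```text
time: 10.02
position: [461.0, 200.6, 42.6]
orientation: [0.998, 0.06, -0.0, 0.0]
ft_force: [-3.6, -2.1, 9.2]
grip_width: 0.098
[ 4.6097e+02  2.0059e+02  4.2590e+01 -3.7500e+00 -1.1600e+00  8.7000e+00
 -2.3000e-01  6.5000e-01 -1.0000e-02] [-2.24210809e-04 -1.04172894e-04 -9.99999969e-01]
```

View pics/c5.png

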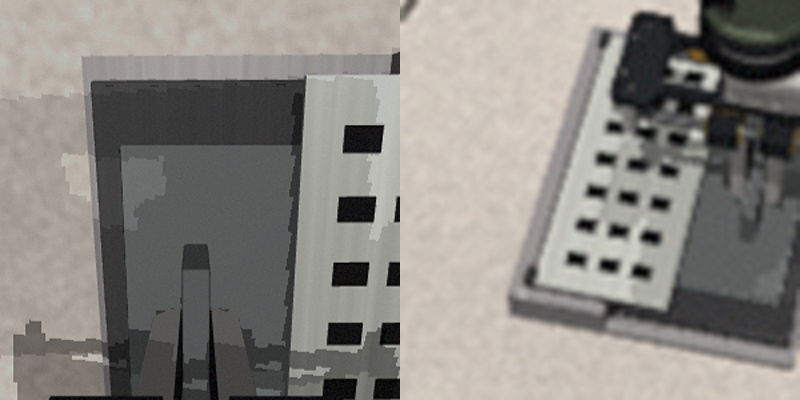

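Run:
```python
from h import *
d=np.load("w5.npz");p=dict(camera_matrix=d["K"],R=d["R"],t=d["t"])
o=-p["R"].T@p["t"]
def bk(u,z):
    u=np.array([130,20])+(np.array(u)+.5)*.75-.5
    c=p["R"].T@np.linalg.inv(p["camera_matrix"])@[*u,1];return (o+c*(z-o[2])/c[2])[:2]
q=[500.7,204.2,.123];f=lambda w:(np.cos(.123)*(w[0]-q[0])+np.sin(.123)*(w[1]-q[1]),-np.sin(.123)*(w[0]-q[0])+np.cos(.123)*(w[1]-q[1]))
for n,u,z in(("strip back +y corner",(121,146),20.2),("strip back near",(127,380),20.2),("flap edge far",(306,76),33),("flap edge near",(290,370),33)): print(n,f(bk(u,z)))
```

```text
strip back +y corner (np.float64(-68.28942205245237), np.float64(74.85309861668378))
strip back near (np.float64(-70.69603584653395), np.float64(-29.07003992733393))
flap edge far (np.float64(-0.14785019010705192), np.float64(99.13653237598537))
flap edge near (np.float64(0.5571267462497911), np.float64(-16.801723961039833))
```

```bash
python3 -c "
from plant import order,read_state
print(read_state()['ft_force'],read_state()['time']);print(order.close_job())"
```

```text
[-3.92165539 -1.65711395  8.02002627] 10.3667
the job is handed in; nothing more can be done
None
```

I lifted the strip out of the white mould by its rib, slid its front edge under the flap, and pressed it onto the seat. I handed the job in still gripping (45 N set) and pressing, at about 10.4 s. The close call gave no verdict.

**Tuck:** the camera measurements put the front edge about 18–22 mm under the flap along its length. They suggest a skew of up to about 0.02 rad, which is close to the picture resolution. An earlier estimate from the arm's position gave 20–21 mm.

**Press:** the vertical force averaged about +8.7 N before hand-in, or about 10 N on the seat once the 1.5 N reading before contact is added. The last reading was 8.0 N, or about 9.5 N on the seat. The seat is sunk about 3.8 mm by estimate from the arm's height. A sideways force of about 4 N remained.

**Flap and other objects:** in the last views the flap lay flat. I saw no contact with the dishes or anything else. I judged the flap and the strip's flatness from pictures and the tool's tilt, not by direct measurement.

No check failed.

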